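Slide the dish tray past the held gate into its bay

TASK

Load the yellow dish tray into the bay of the white track: press the blue plate down with one fingertip so that the red gate arm swings up, and keep it held up while another fingertip pushes the tray under the arm and on until it sits fully home against the end stop. Then let go of the plate so that the arm drops shut behind the tray. Only push the tray: do not lift it or the dish inside it, do not ram it against the closed arm or let the arm drop on it, and leave the other things standing about where they are.

Things in the scene. Friction and masses are not known exactly. Their poses are not given: they have to be found in the camera images.
- track: White/aluminium loading track, fixed, 324 x 92 mm. Origin: on the worktop under the gate arm, on the channel's centre line. x = direction of pushing, y = towards the blue press plate, z up. Floor top z = 4 mm; channel y = -38 to +38 mm between 4 mm walls that reach z = 18 mm; open end x = -200 mm.
- end_stop (a point): Middle of the rubber face of the end stop, at x = +112 mm on the track's centre line, 16 mm above the worktop; the tray is home when its front end touches it.
- gate_hinge (a point): Point on the gate's hinge axis, which runs along the track's x at y = +46, z = 26 mm (this point at x = 0). Bearings 34 mm high hold it at x = -197 and x = +55 mm, beyond both ends of the press plate.
- tray: Yellow open tray, loose, 84 (x) x 70 (y) x 24 mm high, 3 mm walls, about 0.2 kg, with an upright push tab at its rear end, 40 mm wide (y = -20 to +20) and 34 mm high. Origin: centre of the underside; x = direction of travel. It starts in the channel before the gate, in line with the track. Home: origin at x = +70 mm in the track frame.
- tray_push (a point): Centre of the tray's rear face (outer face of the push tab), 17 mm above the underside; where to push, towards the tray's +x.
- dish: Round petri dish, 60 mm diameter, 15 mm high, lying loose in the tray on its floor. Origin: centre of the underside.
- gate (a joint): Angle of the gate in rad: 0 = shut, 1.15 = stop. Pressing the blue plate down raises the red arm; a weak spring (about 1 N at the plate when shut, 2 to 3 N when open) shuts it as soon as it is released. The arm and the plate move together. About 0.8 rad or more is needed for the tray and its tab to pass under; 0.95 to 1.1 is good.
- gate_arm (a point): Red gate arm, 10 x 10 mm in section; this point 2 mm short of its free end. Shut, it lies level at x = -5 to +5, y = +14 to +46, z = 21 to 31 mm in the track frame and stops the tray. Open, it rises to about z = 60 mm and stays at y > +20 mm, so a hand astride it, with the palm higher, can pass.
- press_plate (a point): Blue plate beside the track, x = -190 to +48 mm in the track frame, reaching 6 to 49 mm out from the hinge: its middle is near y = +75 mm. Shut, it slopes up outwards by 35 deg (outer edge z = 52 mm); at gate 1.0 rad it slopes down by 22 deg, and a fingertip with its inner edge at y = +70 mm stands at z = 18 mm. A finger can slide along it. This point: mid-length, 30 mm out from the hinge.
- jar_a: Capped clear sample jar, 62 mm wide, 98 mm high; a bystander, leave it. Origin: centre of the underside.
- jar_b: Capped clear sample jar, 63 mm wide, 98 mm high; a bystander, leave it. Origin: centre of the underside.
- cup_a: Whitish lidded sample cup, 66 mm wide, 105 mm high; a bystander, leave it. Origin: centre of the underside.
- pack_a: Small cream snap pack, 22 x 62 x 14 mm; a bystander, leave it. Origin: centre of the underside.
- dish_b: Second petri dish, 60 mm diameter, 15 mm high, on the worktop; a bystander, leave it. Origin: centre of the underside.
- timer: Small white timer with keys, 22 x 62 x 68 mm; a bystander, leave it. Origin: centre of the underside.
Not all that is in view belongs to the job. Of the things like the tray, leave any that is black; of the rest the smaller one is meant.

How it is judged:
By the outcome, as a careful person would: the job done as asked, in the order asked, and still so for the second after the job is handed in, with the robot touching nothing.
It also fails if it takes over 45 s, if anything falls off the work surface, if the arm or the gripper's body presses on something with over 40 N, if the wrist force passes 120 N, or if a joint passes its speed limit or range.

ROBOT

A 6-joint arm with a two-finger parallel gripper is mounted at the origin on a cart in front of the work surface, level with it; the furniture and walls round the work are solid. World frame = base frame: x ahead of the robot, y to its left, z up, the work surface at z = 0. Lengths are in m, angles in rad, forces in N, time in s.
With the tool pointing down it reaches from about 0.3 to 0.775 m from the base axis. Payload 14.6 kg.
Tool frame: the origin (TCP) lies at the very end of the fingers, on their centre line; the grasp point (between the pads) lies 19 mm behind it; y points along the fingers, z is the direction in which the jaws open and shut, and the axes are right-handed (so a half turn about y gives the same grasp; the last joint's range is limited). The gripper opens to 94 mm and grips with 3 to 60 N. Pads are 16 mm wide; open, the fingers measure 119 mm over their backs; the gripper's body (75 mm by 177 mm) begins 78 mm behind the grasp point.
Start: joints at [1.127, 0.3, 1.521, -0, 1.321, -0.067], TCP at [0.202, 0.511, 0.205] pointing down, gripper open.
Joint ranges: [-3.03, 3.03], [-0.79, 2.21], [0.23, 2.52], [-1.04, 4.18], [0, 3.07], [-2.55, 2.55]. Speed limits (rad/s): [2.22, 2.22, 2.57, 3.14, 3.14, 3.14].

INTERFACE

Orientations are given as [roll, pitch, yaw] about the fixed x, y, z axes, in that order (R = Rz(yaw) Ry(pitch) Rx(roll)).
In Python, from station import get_obs, camera, hand_in, masks_of gives the robot as it stands.
- The arm moves only by the shell command python3 -m jog 'ROWS' [FORCE]. ROWS is text: rows parted by semicolons, each of 7 numbers parted by spaces: the shift along the world's x, y, z in mm, then the turn, a rotation vector about the world's x, y, z in degrees, then the closure, from 0 (fully open) to 1 (shut). A call has 1 to 10 rows; each row is the pose to reach, as a shift and turn from the pose measured when the call began; what a row does not reach only later rows make up. A row lasts 1/12 s, in which the tool goes at most 41.7 mm and 7.16 degrees, less where a joint would pass 70% of its speed; a pose out of reach is approached as far as the arm can. A call with a gripper value outside its range is refused whole. The fingers move at their own pace and stop on an object; FORCE is the grip in N (left out, the last holds). Time passes only in rows, so rows that repeat a pose let the fingers close. It gives the time, the measured TCP pose, the force and the opening at its end, in the units of the state.
- get_obs(): the state, without advancing time (a new reading comes with each control period).
- camera(name): name is "scene" or "side" or "wrist"; returns a dict with "img" (384x512x3 uint8, red, green, blue), "range_z" (384x512 float32, m along the optical axis (not along the pixel's ray), 0 where there is no reading), "fx", "fy", "cx", "cy" (pixels), "k1" (the pictures are not rectified: a ray, as slopes to the right and down, at radius r is drawn at 1 + k1 r^2 times it, then the intrinsics apply), "rvec" (rotation vector, rad) and "tvec" (3), from world to camera coordinates, as OpenCV has them. Camera axes: x right, y down, z forward; pixel columns grow to the right and rows downward; lengths in m; the calibration is good to about 2 mm. A picture is of the moment at which its call begins.
- hand_in(): hands the job in, once; it reports no verdict.
Trained networks look in the newest picture that a camera, given by its name, has taken for a name from the list of things; names that differ only in an ending like _2 or _b are one class to them, and where a whole thing is asked for, a point or a joint stands for the part that bears it (a point fixed in the world has none). Each returns a list of dicts, best first, with "conf" (0 to 1); they miss things now and then, are a little off and sometimes report something else, mostly with a low value. They report only what shows in the picture. A call takes as long as a camera call. They do not tell look-alikes from the thing itself.
- masks_of(thing, camera): "mask" (384x512 bool, what is visible of it) and "extent" ([left, top, right, bottom] in pixels, round what is visible of it).
The state is a dict: "time_s": time; "qpos": joint angles; "joint_vel": joint speeds; "tau": joint torques, N m; "ee_pos": TCP position; "eef_rot": TCP orientation; "force": force on the tool from outside, world axes, zero at the start; "moment": the same for the moment, N m; "grip_width": finger opening in m.
Only numpy, scipy, OpenCV 4.12 (cv2) and the standard library are available. Lean on these libraries where they do the work, as an engineer would, in place of code of your own. Each camera call takes 0.05 s, during which the arm holds its last target.

## Working session

There is one attempt and no reset: what is moved stays moved. The work goes in short steps, Python scripts to look and compute and a shell command to move; the robot and the scene stay as the last step left them, time stands still between calls to the robot, and variables do not carry over. Pictures are saved under pics/ and viewed, and the job is handed in when it is done.

```bash
ls; mkdir -p pics
cat > h.py <<'E'
import numpy as np, cv2
from station import get_obs, camera, hand_in, masks_of
def save(c,n):
    cv2.imwrite('pics/'+n+'.png', c['img'][:,:,::-1])
def pts(c):
    h,w=c['range_z'].shape
    u,v=np.meshgrid(np.arange(w),np.arange(h))
    K=np.array([[c['fx'],0,c['cx']],[0,c['fy'],c['cy']],[0,0,1.]])
    p=np.stack([u,v],-1).reshape(-1,1,2).astype(np.float64)
    x=cv2.undistortPoints(p,K,np.array([c['k1'],0,0,0.])).reshape(h,w,2)
    z=c['range_z']
    P=np.stack([x[...,0]*z,x[...,1]*z,z],-1)
    R=cv2.Rodrigues(np.array(c['rvec'],float))[0]
    W=(P-np.array(c['tvec'],float))@R
    W[z<=0]=np.nan
    return W
def proj(c,X):
    K=np.array([[c['fx'],0,c['cx']],[0,c['fy'],c['cy']],[0,0,1.]])
    return cv2.projectPoints(np.array(X,float).reshape(-1,3),np.array(c['rvec'],float),np.array(c['tvec'],float),K,np.array([c['k1'],0,0,0.]))[0].reshape(-1,2)
E
python3 - <<'E'
from h import *
o=get_obs(); print(o)
for n in ['scene','side','wrist']:
    c=camera(n); save(c,n+'0'); W=pts(c); np.save('W_'+n,W)
    R=cv2.Rodrigues(np.array(c['rvec'],float))[0]; print(n,-R.T@np.array(c['tvec']))
    for t in ['track','tray','dish','gate','press_plate','gate_arm','tray_push','jar_a','cup_a','pack_a','timer']:
        try:
            for m in masks_of(t,n):
                p=np.nanmedian(W[m['mask']],0); print(t,round(m['conf'],2),[int(x) for x in m['extent']],p.round(3))
        except Exception as e: print(t,e)
E
```

```text
pics
{'time_s': 0.0, 'qpos': array([ 1.12735184e+00,  3.00450878e-01,  1.52159192e+00,  1.27068201e-05,
        1.32068216e+00, -6.65679215e-02]), 'joint_vel': array([-6.83990770e-04,  6.62205558e-04,  8.01480122e-04, -5.09662117e-04,
       -1.85618477e-04,  1.07248404e-05]), 'tau': array([ 2.44568961e-03, -5.31792426e+01, -3.52738631e+01,  7.09601655e-02,
        2.43238185e-02, -9.08681454e-05]), 'ee_pos': array([0.20228032, 0.51116939, 0.20489283]), 'eef_rot': array([-1.57192530e+00,  8.76000008e-05, -3.76879770e-01]), 'force': array([-0.21195405,  0.08033806,  0.08046143]), 'moment': array([ 0.00449096, -0.01095592, -0.0562183 ]), 'grip_width': 0.0941518676249324}
scene [-0.08132106  0.13639711  1.14196453]
track 0.77 [159, 190, 267, 231] [0.487 0.089 0.005]
tray 0.84 [274, 166, 313, 208] [ 0.484 -0.217  0.005]
tray 0.76 [215, 193, 244, 218] [0.492 0.003 0.015]
tray 0.58 [99, 248, 116, 269] [0.44  0.406 0.013]
dish 0.86 [98, 248, 116, 267] [0.438 0.407 0.013]
dish 0.61 [222, 194, 241, 213] [ 0.488 -0.002  0.02 ]
gate 0.75 [186, 213, 264, 236] [0.43  0.043 0.038]
gate 0.18 [217, 
[... 921 characters left out ...]
e 0.16 [189, 180, 279, 215] [0.496 0.089 0.004]
gate_arm 0.58 [207, 193, 242, 206] [0.432 0.087 0.041]
tray_push 0.95 [367, 211, 396, 232] [ 0.458 -0.495  0.007]
tray_push 0.71 [231, 186, 261, 209] [ 0.498 -0.013  0.02 ]
tray_push 0.68 [290, 189, 317, 221] [ 0.495 -0.218  0.009]
tray_push 0.33 [188, 182, 278, 214] [0.493 0.09  0.004]
jar_a 0.73 [347, 175, 364, 203] [ 0.558 -0.406  0.074]
cup_a 0.97 [340, 183, 358, 214] [ 0.478 -0.362  0.076]
pack_a 0.46 [339, 221, 357, 231] [ 0.404 -0.368  0.007]
timer 0.77 [373, 184, 392, 202] [ 0.573 -0.501  0.038]
wrist [0.12565539 0.54242512 0.38472055]
dish 0.88 [231, 350, 265, 364] [0.457 0.403 0.015]
jar_a 0.66 [252, 361, 295, 384] [0.493 0.43  0.018]
```

Run:
```python
import cv2
for n in ['scene','side']:
    i=cv2.imread(f'pics/{n}0.png'); cv2.imwrite(f'pics/{n}0c.png',cv2.resize(i[115:285,70:410],(800,400),interpolation=cv2.INTER_CUBIC))
```

```text
(no output)
```

View pics/scene0c.png

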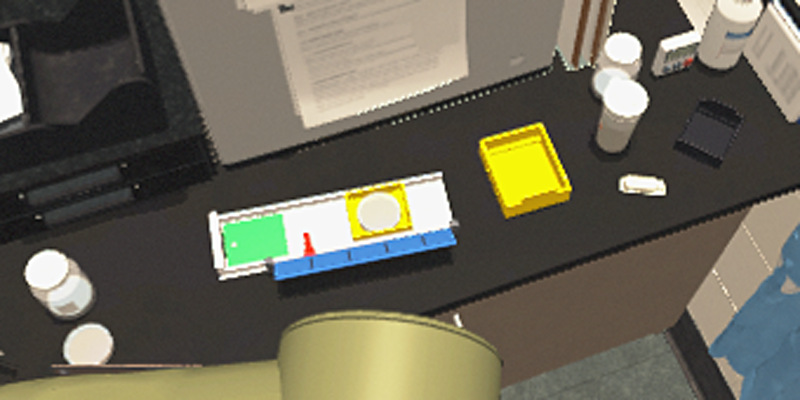

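View pics/side0c.png

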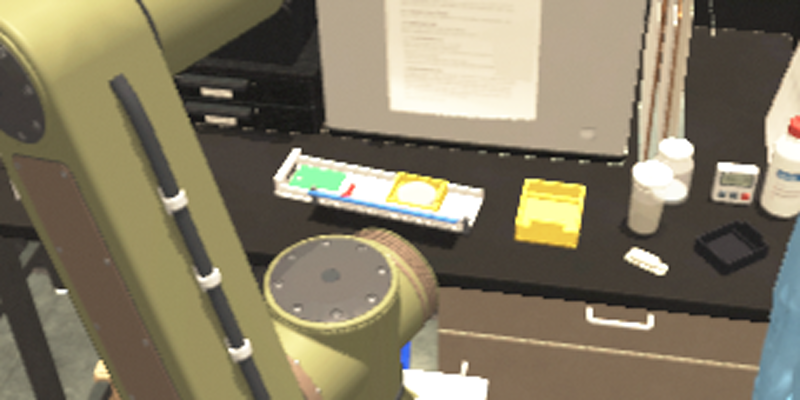

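View pics/scene0.png

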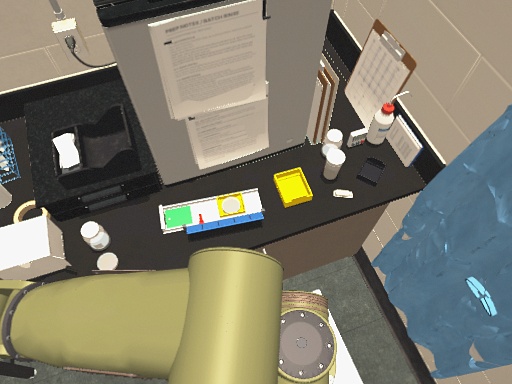

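The scene picture shows the track at about (210,212), with its open end on the right and the stop on the left. The small yellow tray with the dish is at (230,206), the red arm at (200,217), and the blue plate is on the robot's side. The larger yellow tray at (293,187) and the black one at (372,170) are look-alikes to leave alone. Next I'll get a rough track pose and then a close wrist view.

Run:
```python
from h import *
for n in ['scene','side']:
    c=camera(n); W=pts(c); hsv=cv2.cvtColor(c['img'],cv2.COLOR_RGB2HSV); I=c['img'].astype(int)
    roi=(W[...,0]>0.3)&(W[...,0]<0.6)&(W[...,1]>-0.16)&(W[...,1]<0.3)&(W[...,2]<0.09)&(W[...,2]>-0.02)
    white=roi&(hsv[...,1]<60)&(hsv[...,2]>150)
    blue=roi&(abs(hsv[...,0].astype(int)-108)<12)&(hsv[...,1]>120)
    yel=roi&(abs(hsv[...,0].astype(int)-26)<6)&(hsv[...,1]>150)
    red=roi&((hsv[...,0]<8)|(hsv[...,0]>172))&(hsv[...,1]>150)
    for k,m in dict(w=white,b=blue,y=yel,r=red).items():
        P=W[m]; 
        if len(P)<3: print(k,len(P)); continue
        (cx,cy),(w,h),a=cv2.minAreaRect((P[:,:2]*1000).astype(np.float32))
        print(n,k,len(P),'c',cx.round() if 0 else round(cx,1),round(cy,1),'size',round(w),round(h),'ang',round(a,1),'z',np.percentile(P[:,2],[5,50,95]).round(3),'med',np.median(P,0).round(3))
    # obstacles: points above z 0.1 in region y -0.2..0.25, x 0.45..0.9
    m=(W[...,2]>0.12)&(W[...,1]>-0.25)&(W[...,1]<0.3)&(W[...,0]>0.5)
    for y in np.arange(-0.25,0.3,0.05):
        s=m&(abs(W[...,1]-y)<0.025); print(round(y,2), np.nanmin(W[...,0][s]).round(3) if s.any() else None,end=' | ')
    print()
```

```text
scene w 1679 c 502.1 63.6 size 333 110 ang 81.4 z [-0.002  0.004  0.029] med [0.498 0.059 0.004]
scene b 553 c 424.7 37.1 size 251 40 ang 82.5 z [0.031 0.043 0.054] med [0.424 0.04  0.043]
scene y 259 c 491.2 -1.5 size 83 77 ang 81.9 z [0.003 0.015 0.029] med [0.494 0.001 0.015]
scene r 25 c 470.3 102.5 size 10 34 ang 80.2 z [0.024 0.03  0.033] med [0.467 0.104 0.03 ]
-0.25 0.622 | -0.2 0.616 | -0.15 0.599 | -0.1 0.601 | -0.05 0.605 | -0.0 0.605 | 0.05 0.606 | 0.1 0.606 | 0.15 0.624 | 0.2 0.61 | 0.25 0.609 | 
side w 1151 c 492.4 71.2 size 351 155 ang 82.0 z [-0.003  0.005  0.032] med [0.492 0.06  0.005]
side b 52 c 409.6 39.1 size 229 12 ang 82.4 z [0.047 0.05  0.055] med [0.41  0.046 0.05 ]
side y 87 c 505.3 -3.8 size 111 87 ang 1.8 z [0.008 0.021 0.028] med [ 0.517 -0.009  0.021]
side r 4 c 465.4 102.3 size 18 4 ang 1.5 z [0.026 0.028 0.03 ] med [0.462 0.101 0.028]
-0.25 0.617 | -0.2 0.608 | -0.15 0.598 | -0.1 0.599 | -0.05 0.603 | -0.0 0.601 | 0.05 0.601 | 0.1 0.606 | 0.15 0.619 | 0.2 0.609 | 0.25 0.607 |
```

```bash
python3 -m jog '40 -94 0 0 0 -12 0; 80 -188 0 0 0 -24 0; 120 -280 0 0 0 -36 0; 150 -350 0 0 0 -45 0; 165 -385 0 0 0 -50 0; 165 -385 0 0 0 -51 0; 165 -385 0 0 0 -51 0'
```

```text
time_s: 2.48
ee_pos: [0.3174, 0.2415, 0.2056]
eef_rot: [-1.57, 0.0, -1.258]
force: [1.8, 0.6, 0.0]
grip_width: 0.094
```

```bash
python3 -m jog '16 -37 0 0 0 -4 0; 32 -74 0 0 0 -8 0; 48 -111 0 0 0 -12 0; 64 -148 0 0 0 -16 0; 80 -185 0 0 0 -20 0; 96 -222 0 0 0 -24 0; 112 -259 0 0 0 -26 0; 128 -297 0 0 0 -26 0; 128 -297 0 0 0 -26 0; 128 -297 0 0 0 -26 0'
python3 - <<'E'
from h import *
c=camera('wrist'); save(c,'w1'); np.save('Ww1',pts(c)); print(get_obs()['ee_pos'],get_obs()['force'])
R=cv2.Rodrigues(np.array(c['rvec'],float))[0]; print(-R.T@np.array(c['tvec']),R[2])
E
```

```text
time_s: 3.32
ee_pos: [0.4455, -0.0569, 0.2053]
eef_rot: [-1.571, 0.0, -1.715]
force: [-0.1, 0.1, 0.1]
grip_width: 0.094
[ 0.44521472 -0.05573631  0.20540071] [-0.75061521  0.08940987 -0.4081804 ]
[0.45808932 0.02575164 0.38460035] [-0.04126747 -0.28059489 -0.95893874]
```

View pics/w1.png

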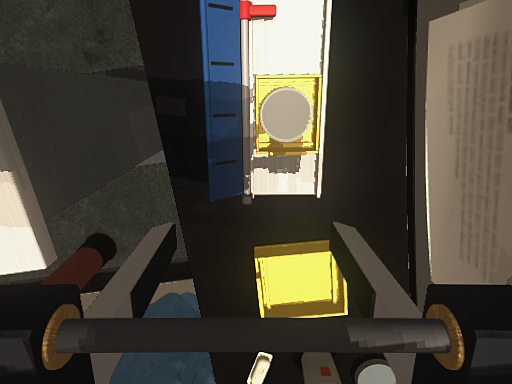

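The wrist view shows the red arm at (262,11), the tray at about (287,113), the open end of the track at row 195, and the plate spanning columns 205–245. Next I'll fit the frames from this picture.

Run:
```python
from h import *
W=np.load('Ww1.npy'); img=cv2.imread('pics/w1.png'); hsv=cv2.cvtColor(img,cv2.COLOR_BGR2HSV).astype(int)
H,S,V=hsv[...,0],hsv[...,1],hsv[...,2]
R0=np.zeros(H.shape,bool); R0[:205,200:335]=1
ok=R0&(abs(W[...,2])<0.1)
blue=ok&(abs(H-108)<12)&(S>110)&(V>60)
yel=ok&(abs(H-27)<7)&(S>120)
red=ok&((H<8)|(H>172))&(S>140)
white=ok&(S<60)&(V>120)
for k,m in dict(b=blue,y=yel,r=red,w=white).items():
    P=W[m]; (cx,cy),(w,h),a=cv2.minAreaRect((P[:,:2]*1000).astype(np.float32))
    print(k,len(P),round(cx,1),round(cy,1),'size',round(w,1),round(h,1),'ang',round(a,2),'z',np.percentile(P[:,2],[2,50,98]).round(4))
# wall edges: row-wise, rightmost white (outer wall far side, top z~.018)
L=[]
for r in range(25,190,3):
    cs=np.where(white[r])[0]; 
    # high points on far wall
    c=[x for x in range(310,335) if ok[r,x] and W[r,x,2]>0.012 and white[r,x]]
    if c: L.append(W[r,c].mean(0))
L=np.array(L); p=np.polyfit(L[:,1],L[:,0],1); print('far wall x=',p,'ang',90-np.degrees(np.arctan(p[0])),'std',np.std(L[:,0]-np.polyval(p,L[:,1])),L[:,2].mean(),len(L))
P=W[blue]; p2=np.polyfit(P[:,1],P[:,0],1)
# plate outer edge
E=[]
for r in range(10,190,3):
    c=np.where(blue[r])[0]
    if len(c): E.append(W[r,c[0]+1])
E=np.array(E);p2=np.polyfit(E[:,1],E[:,0],1);print('plate edge',p2,'ang',90-np.degrees(np.arctan(p2[0])),np.median(E[:,2]))
Y=W[yel]
print('yellow', np.nanpercentile(Y,[1,99],axis=0).round(4))
```

```text
b 4691 422.7 19.4 size 197.6 43.5 ang 82.66 z [0.0317 0.0446 0.056 ]
y 1311 473.6 35.2 size 163.7 143.6 ang 82.68 z [0.0037 0.0161 0.0297]
r 518 473.8 105.7 size 18.8 35.9 ang 83.31 z [0.0269 0.0313 0.0345]
w 10752 492.6 7.6 size 216.8 96.9 ang 82.15 z [0.0024 0.0047 0.0299]
far wall x= [0.13704597 0.53237024] ang 82.19645662589495 std 0.001728079522300005 0.018097907064444047 55
plate edge [0.13084669 0.40775188] ang 82.54538748347966 0.05531445333991368
yellow [[ 4.540e-01 -4.540e-02  3.000e-04]
 [ 5.354e-01  8.420e-02  3.710e-02]]
```

```bash
python3 - <<'E'
from h import *
W=np.load('Ww1.npy'); img=cv2.imread('pics/w1.png'); hsv=cv2.cvtColor(img,cv2.COLOR_BGR2HSV).astype(int)
H,S,V=hsv[...,0],hsv[...,1],hsv[...,2]
a=np.radians(82.3); xt=np.array([np.cos(a),np.sin(a)]); yt=np.array([-np.sin(a),np.cos(a)])
X=W[...,:2]@xt*1000; Y=W[...,:2]@yt*1000; Z=W[...,2]*1000
ok=np.zeros(H.shape,bool); ok[:210,200:335]=1
yel=ok&(abs(H-27)<7)&(S>150); yel=cv2.morphologyEx(yel.astype(np.uint8),cv2.MORPH_OPEN,np.ones((3,3)))>0
yel[:65]=0; yel[:,:252]=0
print('tray',np.percentile(X[yel],[1,99]),np.percentile(Y[yel],[1,99]))
tab=yel&(Z>29); print('tab',tab.sum(),np.percentile(X[tab],[2,50,98]),np.percentile(Y[tab],[2,50,98]),Z[tab].max())
rim=yel&(Z>24)&(Z<30); print('rim',rim.sum(),np.percentile(X[rim],[1,99]),np.percentile(Y[rim],[1,99]))
red=ok&((H<8)|(H>172))&(S>140); top=red&(Z>29)
print('red top',np.percentile(X[top],[2,50,98]),np.percentile(Y[top],[2,98]),np.median(Z[top]))
fl=ok&(S<60)&(V>120)&(abs(Z-4)<3); print('floor',np.percentile(X[fl],[.5]),np.percentile(Y[fl],[2,98]))
bl=ok&(abs(H-108)<12)&(S>110); print('blue',np.percentile(X[bl],[.5,99.5]),np.percentile(Y[bl],[1,99]))
for r in range(188,204,2): print(r, [(round(X[r,c]),round(Z[r,c])) for c in (265,285,305)])
E
python3 - <<'E'
import cv2
i=cv2.imread('pics/w1.png'); cv2.imwrite('pics/w1c.png',cv2.resize(i[0:210,195:345],(570,798//1)[:1]+(798,),interpolation=cv2.INTER_CUBIC)[:600])
E
```

```text
tray [77.75872753 80.03632631] [-520.30853313 -519.03267158]Traceback (most recent call last):
  File "<stdin>", line 10, in <module>
    return _quantile_unchecked(
        a, q, axis, out, overwrite_input, method, keepdims, weights)
    return _ureduce(a,
                    func=_quantile_ureduce_func,
    ...<5 lines>...
                    overwrite_input=overwrite_input,
                    method=method)
    r = func(a, **kwargs)
    result = _quantile(arr,
                       quantiles=q,
    ...<2 lines>...
                       out=out,
                       weights=wgt)
    slices_having_nans = np.isnan(arr[-1, ...])
                                  ~~~^^^^^^^^^
IndexError: index -1 is out of bounds for axis 0 with size 0
```

View pics/w1c.png

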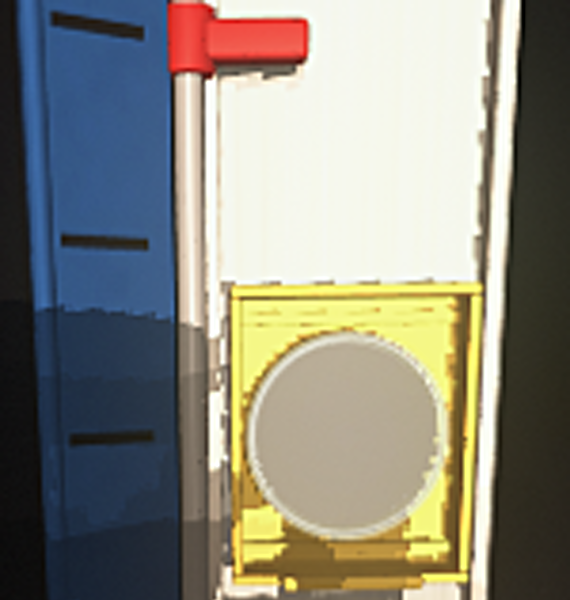

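Run:
```python
from h import *
W=np.load('Ww1.npy'); img=cv2.imread('pics/w1.png'); hsv=cv2.cvtColor(img,cv2.COLOR_BGR2HSV).astype(int)
H,S,V=hsv[...,0],hsv[...,1],hsv[...,2]
a=np.radians(82.3); xt=np.array([np.cos(a),np.sin(a)]); yt=np.array([-np.sin(a),np.cos(a)])
X=W[...,:2]@xt*1000; Y=W[...,:2]@yt*1000; Z=W[...,2]*1000
ok=np.zeros(H.shape,bool); ok[:210,200:335]=1
yel=ok&(H>18)&(H<36)&(S>90)
yel[:65]=0; yel[:,:252]=0
def p(n,m,q=[1,50,99]): print(n,m.sum(), 'X',np.percentile(X[m],q).round(1),'Y',np.percentile(Y[m],q).round(1),'Z',np.percentile(Z[m],q).round(1))
p('tray',yel); 
m=yel&(Z>29); m.sum() and p('tab',m)
p('rim',yel&(Z>23)&(Z<31))
red=ok&((H<8)|(H>172))&(S>140); p('red',red&(Z>29)); p('red free',red&(np.arange(512)[None]>252)&(Z>29))
p('blue',ok&(abs(H-108)<12)&(S>110))
fl=ok&(S<70)&(V>90)&(abs(Z-4)<3);p('floor',fl,[.5,50,99.5])
for r in range(140,162,2): print(r,[(c,int(H[r,c]),int(S[r,c]),round(X[r,c]),round(Z[r,c])) for c in (275,287,300)])
```

```text
tray 2873 X [nan nan nan] Y [nan nan nan] Z [nan nan nan]
tab 207 X [ 23.5  26.1 105.7] Y [-522.3 -489.8 -453.9] Z [29.  36.8 39.4]
rim 715 X [ 23.4  74.7 106.2] Y [-523.  -483.3 -453.7] Z [23.4 27.8 30. ]
red 484 X [158.9 166.1 173.6] Y [-473.3 -451.5 -437.7] Z [29.2 31.3 34.9]
red free 248 X [161.8 166.1 170.8] Y [-473.3 -462.4 -451.5] Z [29.1 30.9 33.1]
blue 5941 X [nan nan nan] Y [nan nan nan] Z [nan nan nan]
floor 7667 X [-32.  125.3 181.1] Y [-534.  -489.8 -450.6] Z [1.9 4.  6.2]
140 [(275, 20, 139, 35, 7), (287, 24, 30, 37, 22), (300, 19, 175, 35, 8)]
142 [(275, 20, 165, 33, 9), (287, 20, 137, 33, 9), (300, 19, 167, 33, 10)]
144 [(275, 20, 164, 31, 13), (287, 20, 170, 31, 12), (300, 20, 168, 31, 13)]
146 [(275, 20, 166, 28, 6), (287, 20, 167, 28, 6), (300, 20, 170, 28, 7)]
148 [(275, 20, 163, 27, 13), (287, 20, 160, 27, 15), (300, 19, 159, 27, 17)]
150 [(275, 20, 162, 27, 28), (287, 20, 156, 27, 30), (300, 19, 157, 27, 31)]
152 [(275, 20, 162, 26, 37), (287, 20, 167, 26, 37), (300, 20, 168, 26, 39)]
154 [(275, 19, 176, 24, 38), (287, 20, 174, 24, 37), (300, 20, 180, 24, 37)]
156 [(275, 18, 58, 15, 4), (287, 18, 55, 15, 4), (300, 17, 56, 15, 3)]
158 [(275, 18, 61, 13, 5), (287, 17, 61, 13, 4), (300, 17, 72, 13, 4)]
160 [(275, 18, 61, 10, 4), (287, 18, 61, 10, 3), (300, 17, 60, 10, 4)]
```

```bash
python3 -m jog '1 1 -35 0 0 0.5 0.32; 2 1 -70 0 0 0.5 0.32; 2 1 -100 0 0 0.5 0.32; 2 1 -125 0 0 0.5 0.32; 2 1 -125 0 0 0.5 0.32; 2 1 -125 0 0 0.5 0.32'
python3 - <<'E'
from h import *
c=camera('wrist'); save(c,'w2'); o=get_obs(); print(o['ee_pos'],o['eef_rot'],o['force'],o['grip_width'],o['time_s'])
E
```

```text
time_s: 3.87
ee_pos: [0.4468, -0.0536, 0.0806]
eef_rot: [-1.572, 0.001, -1.702]
force: [-0.4, 0.4, 0.3]
grip_width: 0.0641
[ 0.44760539 -0.05399225  0.08169567] [-1.56983578e+00  3.55950746e-04 -1.70267948e+00] [ 0.39833813  0.56035162 -0.10237022] 0.0640988057574669 3.9167
```

View pics/w2.png

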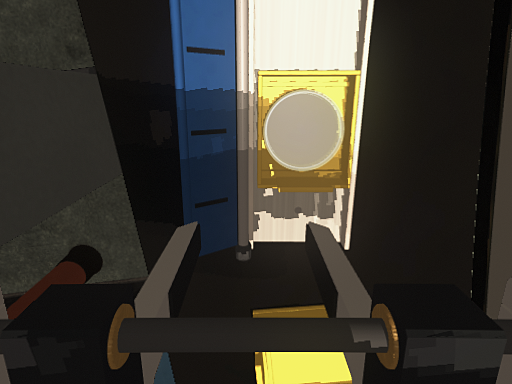

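Opening is 64 mm, and the fingertips sit at (190,228) over the plate and (318,228) over the channel, behind the tray. Pressing down.

```bash
python3 -m jog '0 0 -10 0 0 0 0.32; 0 0 -20 0 0 0 0.32; 0 0 -30 0 0 0 0.32; 0 0 -38 0 0 0 0.32; 0 0 -45 0 0 0 0.32; 0 0 -51 0 0 0 0.32; 0 0 -57 0 0 0 0.32; 0 0 -62 0 0 0 0.32; 0 0 -63 0 0 0 0.32; 0 0 -63 0 0 0 0.32'
cat > s.py <<'E'
import sys
from h import *
n=sys.argv[1]
a=np.radians(82.3); xt=np.array([np.cos(a),np.sin(a)]); yt=np.array([-np.sin(a),np.cos(a)]); O=np.array([.5063,.0990])
o=get_obs(); d=(o['ee_pos'][:2]-O)*1000
c=camera('wrist'); save(c,'w'+n)
W=pts(c); hsv=cv2.cvtColor(c['img'],cv2.COLOR_RGB2HSV).astype(int); H,S=hsv[...,0],hsv[...,1]
X=(W[...,:2]-O)@xt*1000; Y=(W[...,:2]-O)@yt*1000; Z=W[...,2]*1000
print('t',o['time_s'],'tcp track',(d@xt).round(1),(d@yt).round(1),(o['ee_pos'][2]*1000).round(1),'yaw',np.degrees(o['eef_rot'][2]).round(2),'F xt,yt,z',(o['force'][:2]@xt).round(1),(o['force'][:2]@yt).round(1),o['force'][2].round(1),'gw',o['grip_width'].round(4))
def p(n,m,q=[2,50,98]):
    if m.sum()>3: print(n,m.sum(), 'X',np.nanpercentile(X[m],q).round(1),'Y',np.nanpercentile(Y[m],q).round(1),'Z',np.nanpercentile(Z[m],q).round(1))
ch=(abs(X+50)<180)
p('red',ch&((H<8)|(H>172))&(S>140)&(abs(X)<20)&(Y<60))
p('yel',ch&(H>17)&(H<36)&(S>110)&(abs(Y)<38)&(Z>22)&(Z<45))
p('tab',ch&(H>17)&(H<36)&(S>110)&(abs(Y)<25)&(Z>33)&(Z<45))
b=ch&(abs(H-108)<12)&(S>110)&(Y>45)&(Y<100)
p('blue',b)
if b.sum()>50:
    q=np.polyfit(Y[b],Z[b],1); print('slope deg',np.degrees(np.arctan(q[0])), 'gate',np.radians(35)-np.arctan(q[0]))
E
python3 s.py 3
```

```text
time_s: 4.75
ee_pos: [0.4477, -0.0541, 0.0186]
eef_rot: [-1.57, 0.0, -1.703]
force: [-0.3, 0.5, 2.0]
grip_width: 0.0639Traceback (most recent call last):
  File "s.py", line 9, in <module>
    print('t',o['time_s'],'tcp track',(d@xt).round(1),(d@yt).round(1),(o['ee_pos'][2]*1000).round(1),'yaw',np.degrees(o['eef_rot'][2]).round(2),'F xt,yt,z',(o['force'][:2]@xt).round(1),(o['force'][:2]@yt).round(1),o['force'][2].round(1),'gw',o['grip_width'].round(4))
                                                                                                                                                                                                                                                  ^^^^^^^^^^^^^^^^^^^^^
AttributeError: 'float' object has no attribute 'round'
```

View pics/w3.png

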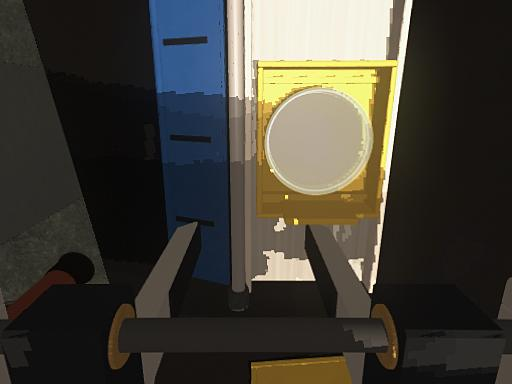

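```bash
sed -i "s/o\['grip_width'\].round(4)/round(o['grip_width'],4)/" s.py
python3 s.py 3
python3 - <<'E'
from h import *
c=camera('scene'); save(c,'s3'); i=cv2.imread('pics/s3.png'); cv2.imwrite('pics/s3c.png',cv2.resize(i[160:260,130:290],(800,500),interpolation=cv2.INTER_CUBIC))
E
```

```text
t 4.8 tcp track -159.5 37.6 18.8 yaw -97.56 F xt,yt,z -0.2 1.5 2.7 gw 0.0638
yel 4681 X [-142.5 -107.6  -60.1] Y [-34.2  -4.8  34.8] Z [22.4 27.7 38.4]
tab 657 X [-142.7 -140.2 -139. ] Y [-18.4   0.4  19.3] Z [33.4 37.5 39. ]
blue 16587 X [-182.4  -88.9  -33. ] Y [52.1 69.  90.7] Z [11.4 18.9 25.3]
slope deg -19.97703399186612 gate 0.9595302561389052
```

View pics/s3c.png

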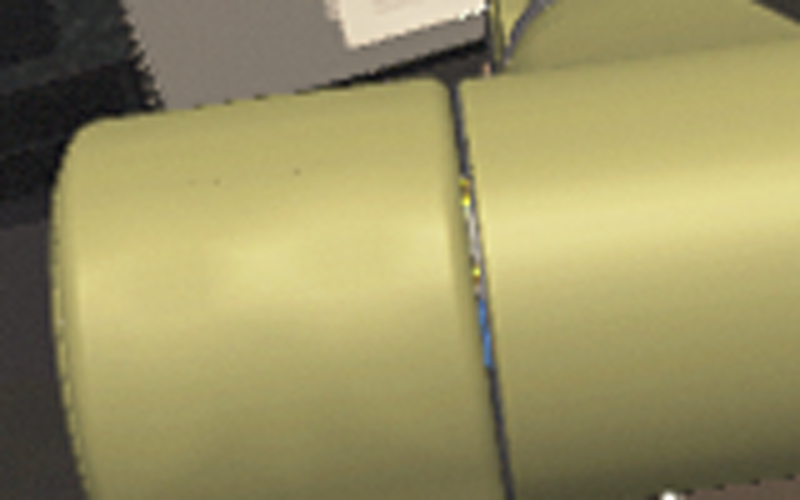

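The gate reads 0.96 rad from the plate slope (−20°), and the plate force is about 2.5 N. The scene camera is blocked by the arm. I'll press 1.5 mm further and start pushing.

```bash
python3 -m jog '0 0 -1.5 0 0 0 0.32; 0.5 4 -1.5 0 0 0 0.32; 1 8 -1.5 0 0 0 0.32; 1.5 11 -1.5 0 0 0 0.32; 2 16 -1.5 0 0 0 0.32; 3 22 -1.5 0 0 0 0.32; 4 28 -1.5 0 0 0 0.32; 4.5 34 -1.5 0 0 0 0.32; 5.5 40 -1.5 0 0 0 0.32; 5.5 40 -1.5 0 0 0 0.32'
python3 s.py 4
```

```text
time_s: 5.73
ee_pos: [0.4533, -0.0128, 0.0174]
eef_rot: [-1.57, 0.001, -1.702]
force: [0.1, 1.9, 3.3]
grip_width: 0.0638
t 5.7333 tcp track -117.9 37.6 17.4 yaw -97.51 F xt,yt,z 1.9 0.2 3.3 gw 0.0638
red 1817 X [-7.4 -2.   6. ] Y [27.  41.1 52.5] Z [27.  40.2 55.5]
yel 4730 X [-106.4  -73.3  -23.6] Y [-34.2  -4.8  34.8] Z [22.5 27.8 38.4]
tab 739 X [-107.1 -104.1 -102.8] Y [-18.5   0.3  19.2] Z [33.3 37.5 38.9]
blue 17518 X [-170.6  -56.8    8.3] Y [52.  68.5 89.7] Z [ 9.3 17.7 24.9]
slope deg -22.79160789974567 gate 1.008653837872127
```

View pics/w4.png

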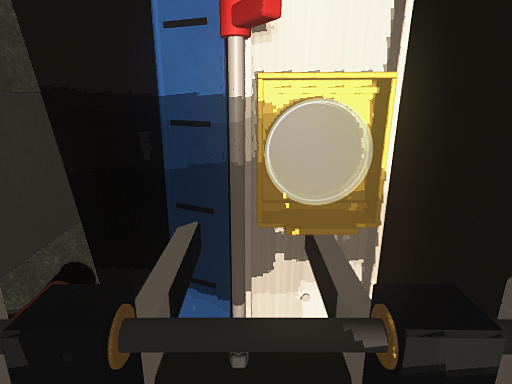

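The tray is sliding (rear at about −107 mm) and the arm is up (red at (250,12), gate 1.01). Continuing.

```bash
python3 -m jog '1 6 0 0 0 0 0.32; 2 13 0 0 0 0 0.32; 2.5 20 0 0 0 0 0.32; 3.5 27 0 0 0 0 0.32; 4.5 34 0 0 0 0 0.32; 5.5 41 0 0 0 0 0.32; 6.5 48 0 0 0 0 0.32; 7.5 55 0 0 0 0 0.32; 8 60 0 0 0 0 0.32; 8 60 0 0 0 0 0.32'
python3 s.py 5
```

```text
time_s: 6.62
ee_pos: [0.4613, 0.048, 0.0174]
eef_rot: [-1.57, 0.001, -1.701]
force: [-1.5, 2.7, 2.4]
grip_width: 0.064
t 6.6167 tcp track -56.6 37.8 17.4 yaw -97.48 F xt,yt,z 2.4 1.9 2.4 gw 0.064
red 1446 X [-6.8  1.6  8.1] Y [26.7 40.4 52.5] Z [27.9 42.3 55.5]
yel 4598 X [-45.1 -14.3  37.7] Y [-34.   -6.1  34.9] Z [22.4 27.8 38.3]
tab 731 X [-45.8 -42.7 -41.4] Y [-18.3   0.2  19.3] Z [33.4 37.4 39. ]
blue 15798 X [-165.5  -18.1   46.2] Y [52.  68.3 89.7] Z [ 9.3 17.8 24.9]
slope deg -22.987902907260622 gate 1.0120798320584898
```

View pics/w5.png

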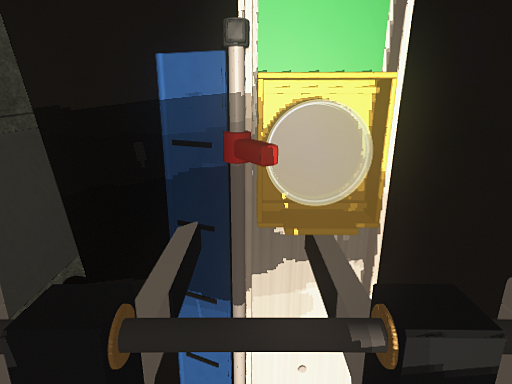

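The tray passes cleanly under the raised arm (arm at (255,150)). 73 mm to go.

```bash
python3 -m jog '1 6 0 0 0 0 0.32; 2 13 0 0 0 0 0.32; 2.5 20 0 0 0 0 0.32; 3.5 27 0 0 0 0 0.32; 4.5 34 0 0 0 0 0.32; 5.5 41 0 0 0 0 0.32; 6.5 48 0 0 0 0 0.32; 7.5 55 0 0 0 0 0.32; 8.5 62 0 0 0 0 0.32; 8.5 62 0 0 0 0 0.32'
python3 s.py 6
```

```text
time_s: 7.5
ee_pos: [0.4699, 0.111, 0.0174]
eef_rot: [-1.57, 0.002, -1.701]
force: [-1.0, 1.7, 2.1]
grip_width: 0.0634
t 7.5 tcp track 7.0 37.7 17.4 yaw -97.45 F xt,yt,z 1.6 1.3 2.1 gw 0.0634
red 1344 X [-6.   4.   8.7] Y [27.1 39.6 52.3] Z [26.1 41.4 55. ]
yel 4760 X [ 18.7  52.9 101.3] Y [-34.1  -4.6  34.9] Z [22.4 27.8 38.4]
tab 708 X [17.4 21.1 22.3] Y [-18.5   0.3  19.5] Z [33.3 37.4 39. ]
blue 8189 X [-105.9   -0.6   47.4] Y [51.9 67.  89.4] Z [ 9.4 18.4 24.9]
slope deg -22.777399988718077 gate 1.0084058630448651
```

View pics/w6.png

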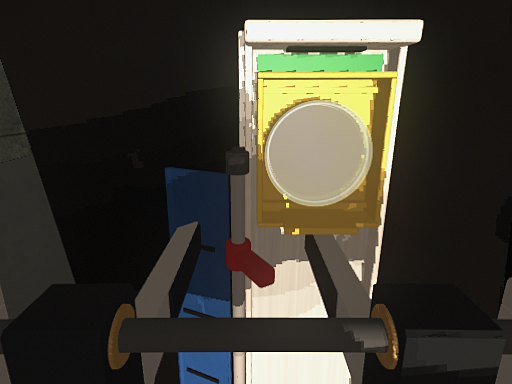

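About 10 mm of green shows before the rubber at (325,48). Now slow.

```bash
python3 -m jog '0.4 3 0 0 0 0 0.32; 0.7 5 0 0 0 0 0.32; 1 7 0 0 0 0 0.32; 1.1 8 0 0 0 0 0.32; 1.2 9 0 0 0 0 0.32; 1.3 10 0 0 0 0 0.32; 1.3 10 0 0 0 0 0.32'; python3 s.py 7
```

```text
time_s: 8.13
ee_pos: [0.4712, 0.1207, 0.0174]
eef_rot: [-1.569, 0.002, -1.701]
force: [-1.0, -1.0, 2.0]
grip_width: 0.0638
t 8.1333 tcp track 16.8 37.7 17.4 yaw -97.46 F xt,yt,z -1.1 0.9 2.0 gw 0.0638
red 1333 X [-5.9  4.4  8.8] Y [27.  39.7 52.4] Z [25.3 41.1 55.1]
yel 4654 X [ 27.9  58.9 110.6] Y [-34.1  -5.   34.9] Z [22.4 27.8 38.3]
tab 713 X [27.  30.3 31.6] Y [-18.5   0.2  19.4] Z [33.2 37.5 38.9]
blue 7382 X [-95.4  -5.2  47.7] Y [51.9 66.9 89.4] Z [ 9.3 18.4 24.9]
slope deg -22.774779158892706 gate 1.008360120935278
```

View pics/w7.png

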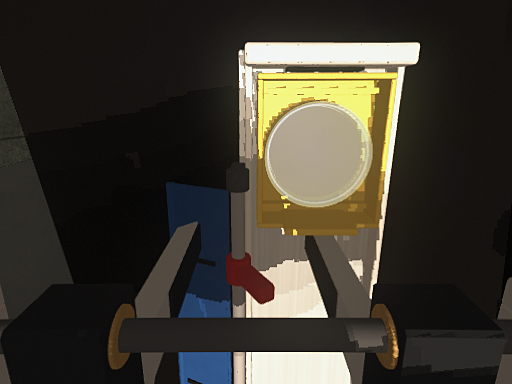

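```bash
python3 -m jog '0.1 1 0 0 0 0 0.32; 0.2 1.5 0 0 0 0 0.32; 0.2 1.5 0 0 0 0 0.32'; python3 s.py 8|head -4
```

```text
time_s: 8.43
ee_pos: [0.4714, 0.1221, 0.0174]
eef_rot: [-1.57, 0.002, -1.701]
force: [-0.8, -4.6, 3.0]
grip_width: 0.0637
t 8.4333 tcp track 18.2 37.7 17.4 yaw -97.46 F xt,yt,z -4.7 0.2 3.0 gw 0.0637
red 1345 X [-5.9  4.4  8.8] Y [27.1 39.7 52.4] Z [25.5 40.8 55.1]
yel 4657 X [ 29.2  61.  112. ] Y [-34.1  -5.2  34.9] Z [22.3 27.8 38.3]
tab 704 X [28.4 31.7 32.9] Y [-18.4   0.6  19.5] Z [33.4 37.4 38.9]
```

```bash
python3 -m jog '0.1 1 0 0 0 0 0.32; 0.2 1.5 0 0 0 0 0.32; 0.2 1.5 0 0 0 0 0.32'; python3 s.py 9|head -4
```

```text
time_s: 8.73
ee_pos: [0.4713, 0.1223, 0.0174]
eef_rot: [-1.57, 0.0, -1.702]
force: [-3.7, -16.2, 7.2]
grip_width: 0.0641
t 8.7333 tcp track 18.4 37.8 17.4 yaw -97.5 F xt,yt,z -16.5 1.5 7.2 gw 0.0641
red 1340 X [-5.9  4.5  8.8] Y [27.  39.6 52.5] Z [25.3 40.9 55.2]
yel 4573 X [ 29.3  59.9 111.8] Y [-34.1  -5.3  34.9] Z [22.4 27.8 38.3]
tab 726 X [28.7 31.7 32.9] Y [-18.5   0.5  19.3] Z [33.3 37.5 38.8]
```

View pics/w9.png

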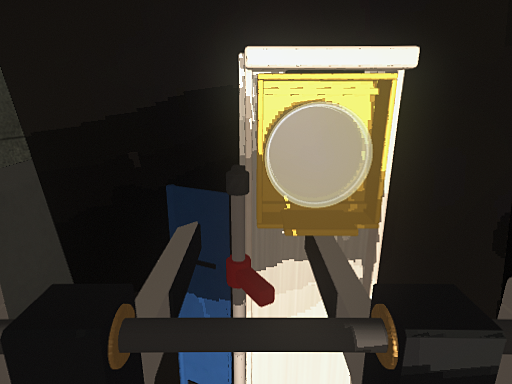

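The tray is firmly home: 16 N against the stop, no further motion, front at 112 mm. Backing off slightly, then lifting straight up to release the plate.

```bash
python3 -m jog '0 -2 0 0 0 0 0.32; -0.5 -4 0 0 0 0 0.32; -0.5 -4 0 0 0 0 0.32; -0.5 -4 8 0 0 0 0.32; -0.5 -4 16 0 0 0 0.32; -0.5 -4 24 0 0 0 0.32; -0.5 -4 32 0 0 0 0.32; -0.5 -4 45 0 0 0 0.32; -0.5 -4 70 0 0 0 0.32; -0.5 -4 100 0 0 0 0.32'; python3 s.py 10
```

```text
time_s: 9.62
ee_pos: [0.47, 0.1182, 0.118]
eef_rot: [-1.572, -0.0, -1.702]
force: [0.3, 0.2, -0.1]
grip_width: 0.064
t 9.6167 tcp track 14.2 38.5 118.0 yaw -97.5 F xt,yt,z 0.2 -0.3 -0.1 gw 0.064
red 530 X [-7.8  1.1  7.9] Y [15.5 36.  50.2] Z [27.  31.1 34. ]
yel 1701 X [ 28.7  62.4 111.8] Y [-34.1  -4.3  34.8] Z [22.8 27.9 38.5]
tab 286 X [28.5 31.2 32.9] Y [-18.5   0.2  19.4] Z [34.1 37.6 39.1]
blue 7634 X [-180.6  -39.    45.9] Y [51.7 70.  96.9] Z [ 0.7 44.1 55.6]
slope deg 21.43794312288275 gate 0.23670254584843597
```

View pics/w10.png

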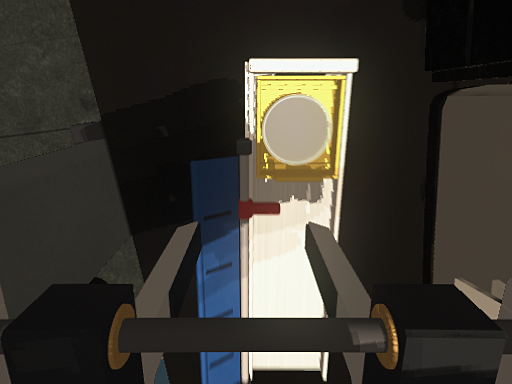

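The arm is level again behind the tray (red at (262,209), top at z 31 mm), and the tray has stayed at 28.7–111.8 mm. I'll clear the hand further and do one last look.

```bash
python3 -m jog '0 0 35 0 0 0 0.32; 0 0 70 0 0 0 0.32; 0 0 90 0 0 0 0.32; 0 0 90 0 0 0 0.32; 0 0 90 0 0 0 0.32'; python3 s.py 11
python3 - <<'E'
from h import *
c=camera('side'); save(c,'side9')
hand_in()
E
```

```text
time_s: 10.08
ee_pos: [0.473, 0.1188, 0.2155]
eef_rot: [-1.562, 0.003, -1.702]
force: [-0.6, -0.7, -1.5]
grip_width: 0.0638
t 10.0833 tcp track 15.2 35.7 215.5 yaw -97.49 F xt,yt,z -0.7 0.5 -1.5 gw 0.0638
red 298 X [-6.4  1.5  8.1] Y [15.4 37.2 50.7] Z [28.3 31.4 33.9]
yel 830 X [ 29.1  64.3 112.4] Y [-34.2  -4.1  34.4] Z [22.6 28.  38.7]
tab 149 X [28.8 31.3 32.9] Y [-18.1   0.4  19.6] Z [33.4 37.7 39.1]
blue 4548 X [-174.9  -67.7   44.3] Y [51.8 71.4 85.9] Z [31.4 45.6 56. ]
slope deg 34.934224810695206 gate 0.0011479936194911389
the job is handed in; nothing more can be done
```

View pics/w11.png

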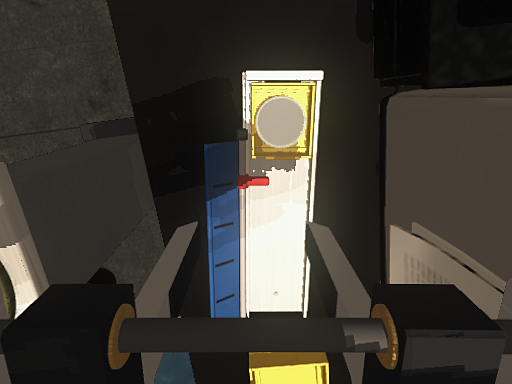

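View pics/side9.png

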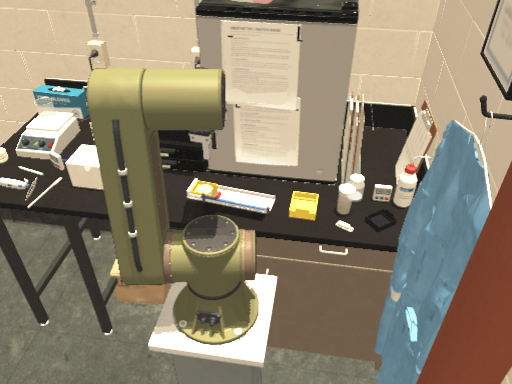

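The tray is home in the bay with the gate shut behind it, and I handed the job in at about 10 s of the 45 s allowed. I held the gate at about 1.0 rad with one fingertip on the blue plate while the other pushed the smaller yellow tray under the arm. I pushed until it met the end stop at about 16 N, backed off 4 mm, then lifted straight up so the arm dropped.

**Last checks:**
- **Tray:** it spans 29 to 112 mm in the track frame, so it is fully home. The dish is still lying flat in it.
- **Gate:** the plate slope reads 34.9°, about 0.00 rad. The red arm lies level behind the tray.
- **Bystanders:** the last side picture shows the cup, jar, pack, timer, black tray and larger yellow tray standing as before. The robot arm hid the far-left jar and second dish, so I did not check those two again after the start.
- **Robot:** the hand is about 0.2 m above the worktop, touching nothing.

**One reading disagreed:** just after the lift, the plate slope gave 0.24 rad because stray dark pixels spoiled the fit. The arm already looked level in that picture, and the next look read shut.

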